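# Close a lens transport canister around its inner canister

### The job

Close the canister that stands in the bench chuck: take the cap with the light-green grip and green band (not the orange one), lower it over the small brass canister with the grip pointing at the white marks until its rim sits fully down, then turn it clockwise, seen from above, until it meets its stop with the grip pointing at the green marks. Let go of it, leave the brass canister upright inside, and leave the orange cap and the finished blue-banded canister where they stand.

Things in the scene. Friction and masses are not known exactly. Their poses are not given: they have to be found in the camera images.
- base: Lower half of the canister, fixed in a round bench chuck. Origin: centre of the chuck's underside, on the bench; z up. Chuck disc 124 mm diameter, 8 mm thick, dark; on it an aluminium foot 74 mm diameter, green band. Two green marks on the disc, along this x axis and opposite, show the locked direction; two white marks, 65 deg (1.13 rad) counter-clockwise of them from above, the entry.
- base_seat (a point): Centre of the foot's flat shoulder, 20 mm above the bench, on which the cap's rim rests when fully down. From it rises a steel neck, 51 mm diameter (47 mm in its upper 12 mm), bore 42 mm, rim 50 mm above the bench. The shoulder is bare to 37 mm from the axis except for two stop blocks beside the neck that end the cap's clockwise turn at the green marks.
- base_gap (a point): Middle of one of two opposite gaps in the flange round the neck, 29 mm from the axis, 34 mm above the bench, in line with a white mark. The flange is 62 mm in diameter, 28 to 34 mm above the bench; each gap is about 42 deg wide (22 mm). The cap's tabs go down through the gaps, then turn below the flange, clockwise only, by 1.13 rad.
- cap_green: Loose cap to fit: aluminium hollow shell, open below, green band near its rim, green bar grip on top; 0.15 to 0.31 kg; starts mouth down on the bench. Origin: centre of its lower rim; z up, x along the bar. Skirt 74 mm outside, 67 mm bore; top 74 mm above the rim, 70 mm clear inside. A half turn makes no difference. On the base it has about 2 mm side play.
- cap_grip (a point): Centre of the green cap's bar grip, on its axis, 90 mm above its rim. The bar is 56 mm long along the cap's x, 12 mm thick along its y, and stands 32 mm high, from 74 to 106 mm above the rim: pinch it from above across y, and turn the cap by it.
- cap_tab (a point): One of two tabs inside the green cap's rim, at its +x and -x, below the ends of the bar (point 31 mm from the axis). Each is 12 mm wide, 5 mm high from the rim up, and reaches in to 28 mm from the axis. They pass the base's gaps with about 9 deg to spare either way.
- cap_orange: The wrong cap: same size and shape as cap_green, with orange band and orange bar grip, standing mouth down on the bench. Same frame. Its place and that of cap_green may be swapped. To be left alone.
- inner: Small closed brass canister, 39 mm diameter, 62 mm high, loose, standing upright in the bore of the base from the start; its underside is 24 mm and its top 86 mm above the bench. Origin: centre of its underside, z up. It stays there.
- closed_can: A finished canister with a blue band and a blue bar on top, 75 mm diameter, 114 mm high, standing on the bench. Origin: centre of its underside. To be left alone.
Not all that is in view belongs to the job. What is shaped like the cap_green but black or brown is not meant. Several things have the shape of the inner; the one meant has the colours described above.

How it is judged:
By the outcome, as a careful person would: the job done as asked, in the order asked, and still so for the second after the job is handed in, with the robot touching nothing.
It also fails if it takes over 40 s, if anything falls off the work surface, if the arm or the gripper's body presses on something with over 40 N, if the wrist force passes 120 N, or if a joint passes its speed limit or range.

### The arm

A 6-joint arm with a two-finger parallel gripper is mounted at the origin on the work surface. World frame = base frame: x ahead of the robot, y to its left, z up, the work surface at z = 0. Lengths are in mm, angles in degrees, forces in N, time in s.
With the tool pointing down it reaches from about 300 to 850 mm from the base axis. Payload 4.2 kg.
Tool frame: the origin (TCP) lies midway between the tips of the shut fingers; the grasp point (between the pads) lies 19 mm behind it; y points along the fingers, z is the direction in which the jaws open and shut, and the axes are right-handed (so a half turn about y gives the same grasp; the last joint's range is limited). The gripper opens to 91 mm and grips with 3 to 60 N. Pads are 32 mm wide; open, the fingers measure 118 mm over their backs; the gripper's body (76 mm by 178 mm) begins 60 mm behind the grasp point.
Start: joints at [-73.969, 18.312, 89.639, -0, 72.044, -1.146], TCP at [169.817, -549.368, 213.976] pointing down, gripper open.
Joint ranges: [-177.97, 177.97], [-48.28, 115.42], [12.27, 149.76], [-77.06, 257.06], [2.81, 150.46], [-146.56, 146.56]. Speed limits (degrees/s): [147.25, 147.25, 180, 180, 180, 180].

### API

Orientations are given as [roll, pitch, yaw] about the fixed x, y, z axes, in that order (R = Rz(yaw) Ry(pitch) Rx(roll)).
In Python, from workcell import env gives the robot as it stands.
- The arm moves only by the shell command python3 -m handwheel 'ROWS' [FORCE]. ROWS is JSON, a list of rows, each a list of 3 entries, a list of its own where there are three numbers: the opening, from 0 (shut) to 1 (fully open), then the shift along the tool's x, y, z in mm, then the turn, a rotation vector about the tool's x, y, z in degrees. A call has exactly 10 rows; each row shifts and turns the commanded pose from where the row before left it, along the tool's axes as they then stand; what a row does not reach is not made up. A row lasts 1/12 s, in which the tool goes at most 41.7 mm and 7.16 degrees, less where a joint would pass 70% of its speed; a pose out of reach is approached as far as the arm can. A call is refused whole if a number of a shift passes 41.7 or a number of a turn 7.16, either way. A call with a gripper value outside its range is refused whole. The fingers move at their own pace and stop on an object; FORCE is the grip in N (left out, the last holds). Time passes only in rows, so rows that do not move let the fingers close, or fill a call up. It gives the time, the measured TCP pose, the force and the opening at its end, in the units of the state.
- env.state(): the state, without advancing time (a new reading comes with each control period).
- env.grab_frame(name): name is "scene" or "top" or "wrist"; returns the picture (420x560x3 uint8, red, green, blue); there is no depth.
- env.camera_info(name): a dict with "fx", "fy", "cx", "cy" (pixels), "k1" (the pictures are not rectified: a ray, as slopes to the right and down, at radius r is drawn at 1 + k1 r^2 times it, then the intrinsics apply), "camera_from_world" (4x4, takes a point from world to camera coordinates); the wrist camera has in their place "mount" (4x4, takes a point from camera to tool coordinates, whose origin is the TCP and whose axes are the tool frame's). Camera axes: x right, y down, z forward; pixel columns grow to the right and rows downward; lengths in mm; the calibration is good to about 2 mm. A picture is of the moment at which its call begins: read the wrist's pose just before it. camera_info takes no time and is no camera call.
- env.job_done(): hands the job in, once; it reports no verdict.
Trained networks look in the newest picture that a camera, given by its name, has taken for a name from the list of things; names that differ only in an ending like _2 or _b are one class to them, and where a whole thing is asked for, a point or a joint stands for the part that bears it (a point fixed in the world has none). Each returns a list of dicts, best first, with "p" (0 to 1); they miss things now and then, are a little off and sometimes report something else, mostly with a low value. They report only what shows in the picture. A call takes as long as a camera call. They do not tell look-alikes from the thing itself.
- env.masks_of(camera, label): "region" (420x560 bool, what is visible of it) and "location" ([column, row] in pixels, amid what is visible of it).
The state is a dict: "time_s": time; "qpos": joint angles; "qvel": joint speeds; "effort": joint torques, N m; "ee_pos": TCP position; "ee_rot": TCP orientation; "force": force on the tool from outside, world axes, zero at the start; "torque": the same for the moment, N m; "gripper_width": finger opening in mm.
Only numpy, scipy, OpenCV 4.12 (cv2) and the standard library are available. Lean on these libraries where they do the work, as an engineer would, in place of code of your own. Each camera call takes 0.05 s, during which the arm holds its last target.

## Working session

There is one attempt and no reset: what is moved stays moved. The work goes in short steps, Python scripts to look and compute and a shell command to move; the robot and the scene stay as the last step left them, time stands still between calls to the robot, and variables do not carry over. Pictures are saved under pics/ and viewed, and the job is handed in when it is done.

```bash
ls; mkdir -p pics
python3 - <<'E'
from workcell import env
import cv2
s=env.state(); print(s)
for n in ("scene","top"):
    im=env.grab_frame(n); cv2.imwrite(f"pics/{n}0.png",im[:,:,::-1]); print(env.camera_info(n))
print(env.camera_info("wrist"))
E
```

```text
pics
{'time_s': 0.0, 'qpos': array([-7.39688480e+01,  1.83504322e+01,  8.97052329e+01,  2.10181672e-03,
        7.20437239e+01, -1.14745127e+00]), 'qvel': array([ 0.13339083, -0.01537748,  0.0482715 ,  0.02228584,  0.00186086,
        0.02558638]), 'effort': array([-5.37488613e-04, -4.12454081e+01, -2.31970632e+01,  7.27715436e-02,
        4.59006114e-02, -1.25773690e-04]), 'ee_pos': array([ 169.68690945, -548.8716034 ,  213.14034764]), 'ee_rot': array([-9.00993291e+01,  3.98822515e-03, -1.62822050e+02]), 'force': array([-0.26601702, -0.98315763, -0.00554829]), 'torque': array([-0.02405165,  0.02180408, -0.0315218 ]), 'gripper_width': 91.24965354935966}
{'fx': 464.29806686728944, 'fy': 464.29806686728944, 'cx': 277.99748490212596, 'cy': 211.00317271426553, 'k1': 0.0451490893499851, 'camera_from_world': array([[-5.20036234e-01,  8.53871390e-01, -2.15862179e-02,
         2.30127277e+02],
       [ 5.24108840e-01,  2.99040614e-01, -7.97423749e-01,
        -2.14991804e+02],
       [-6.74442169e-01, -4.26002771e-01, -6.03033498e-01,
         1.48810948e+03],
       [ 0.00000000e+00,  0.000
[... 330 characters left out ...]
-02, -6.99429800e-02,
         5.43351704e+02],
       [ 6.99672651e-02, -5.52141345e-04, -9.97549135e-01,
         1.29108242e+03],
       [ 0.00000000e+00,  0.00000000e+00,  0.00000000e+00,
         1.00000000e+00]])}
{'fx': 296.92623021280775, 'fy': 296.92623021280775, 'cx': 281.670087337262, 'cy': 209.06627042216343, 'k1': 0.01527513823231577, 'mount': array([[-5.29055247e-04,  9.59214024e-01,  2.82680344e-01,
        -7.99575561e+01],
       [ 8.77315556e-04, -2.82679830e-01,  9.59213920e-01,
        -1.71183020e+02],
       [ 9.99999475e-01,  7.55477021e-04, -6.91980137e-04,
        -5.41262996e-02],
       [ 0.00000000e+00,  0.00000000e+00,  0.00000000e+00,
         1.00000000e+00]])}
```

View pics/scene0.png

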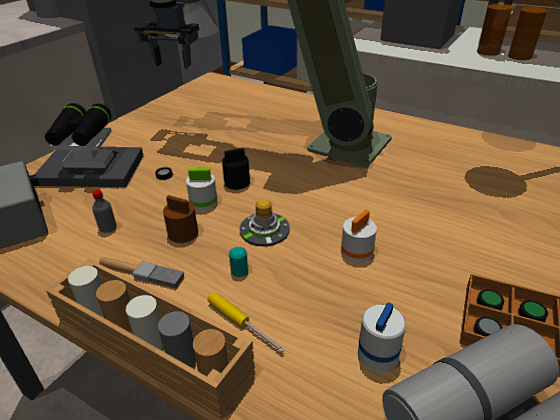

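View pics/top0.png

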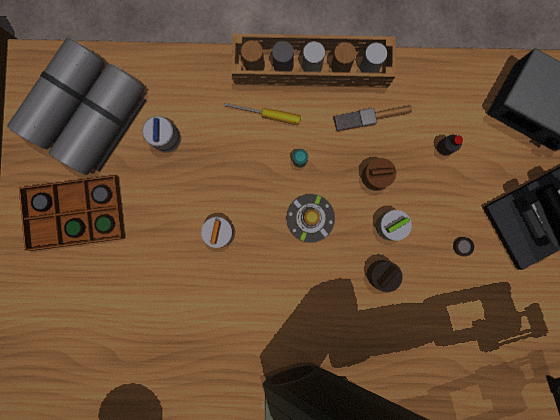

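```bash
cat > h.py <<'E'
import numpy as np, cv2
from workcell import env
from scipy.spatial.transform import Rotation as R
def ray(name,uv,s=None):
    c=env.camera_info(name)
    d=np.array([(uv[0]-c['cx'])/c['fx'],(uv[1]-c['cy'])/c['fy']])
    u=d.copy()
    for _ in range(20): u=d/(1+c['k1']*(u@u))
    v=np.array([*u,1.])
    if name=='wrist':
        T=tool(s)@c['mount']
    else: T=np.linalg.inv(c['camera_from_world'])
    return T[:3,3],T[:3,:3]@v
def tool(s):
    T=np.eye(4); T[:3,:3]=R.from_euler('xyz',s['ee_rot'],degrees=True).as_matrix(); T[:3,3]=s['ee_pos']; return T
def onz(name,uv,z,s=None):
    o,d=ray(name,uv,s); return o+d*(z-o[2])/d[2]
def proj(name,p,s=None):
    c=env.camera_info(name)
    M=np.linalg.inv(tool(s)@c['mount']) if name=='wrist' else c['camera_from_world']
    q=M[:3,:3]@np.array(p)+M[:3,3]; u=q[:2]/q[2]; u=u*(1+c['k1']*(u@u))
    return np.array([c['fx']*u[0]+c['cx'],c['fy']*u[1]+c['cy']])
E
python3 - <<'E'
from h import *
im=env.grab_frame("top")[:,:,::-1]; sc=env.grab_frame("scene")[:,:,::-1]
a=cv2.resize(im[140:300,270:450],None,fx=4,fy=4,interpolation=cv2.INTER_CUBIC); cv2.imwrite("pics/topcrop.png",a[:600])
b=cv2.resize(sc[130:290,140:320],None,fx=4,fy=3.7,interpolation=cv2.INTER_CUBIC); cv2.imwrite("pics/sccrop.png",b)
for cam in("top","scene"):
  for l in("cap_green","cap_grip","base","base_gap","inner"):
    for r in env.masks_of(cam,l)[:5]:
        print(cam,l,round(r['p'],2),r['location'],r['region'].sum())
print(env.state()['time_s'])
E
```

```text
top cap_green 0.96 [376.3, 171.9] 914
top cap_green 0.64 [396.4, 224.3] 845
top cap_green 0.62 [385.5, 278.0] 906
top cap_grip 0.94 [385.6, 275.0] 877
top cap_grip 0.87 [397.6, 225.6] 854
top cap_grip 0.65 [378.7, 175.2] 870
top base 0.91 [306.4, 221.6] 1612
top base_gap 0.84 [309.1, 225.3] 1644
top inner 0.78 [310.4, 216.8] 210
top inner 0.76 [300.3, 158.4] 231
scene cap_green 0.8 [178.0, 222.0] 1246
scene cap_green 0.76 [202.0, 191.8] 1135
scene cap_green 0.65 [235.5, 167.7] 968
scene cap_grip 0.96 [200.2, 189.3] 1114
scene cap_grip 0.74 [180.0, 220.3] 1332
scene cap_grip 0.66 [235.5, 167.1] 988
scene cap_grip 0.42 [265.8, 233.6] 1332
scene base 0.9 [266.1, 230.9] 1295
scene base 0.26 [201.3, 188.3] 1054
scene base_gap 0.62 [261.9, 229.3] 1288
scene base_gap 0.52 [266.6, 209.9] 303
scene inner 0.96 [239.4, 260.9] 513
scene inner 0.52 [264.7, 207.3] 271
scene inner 0.15 [200.9, 187.0] 1121
0.7
```

View pics/topcrop.png

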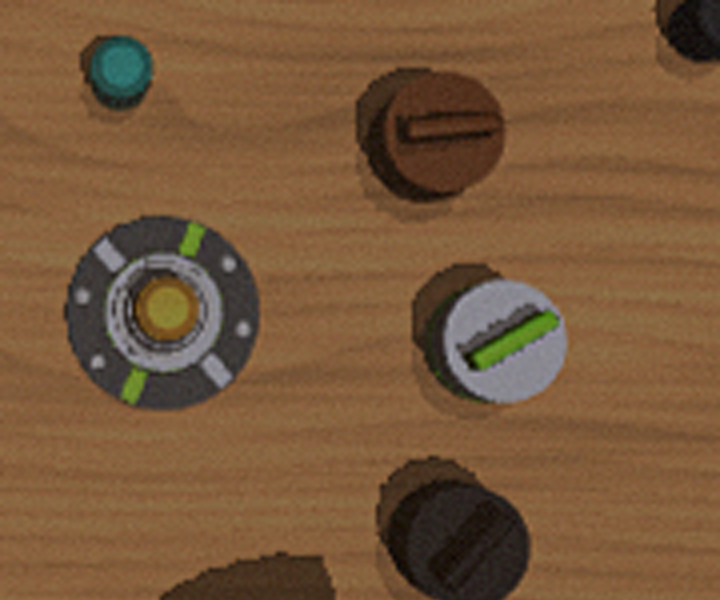

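View pics/sccrop.png

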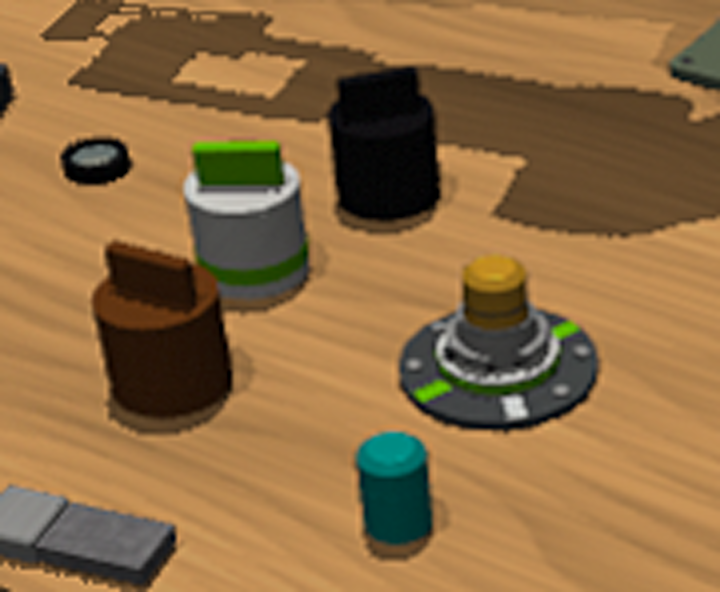

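Candidates for the cap are lime/aluminium at top px (398,225), brown (379,173), black (385,276) and orange (217,232). The one with the light-green grip and green band on an aluminium skirt is at (398,225), and the crops confirm this. The base is at (311,217), with brass inside it; the teal cylinder at (300,158) is a look-alike. Next I measure by colour.

Run:
```python
from h import *
im=cv2.imread("pics/top0.png"); hsv=cv2.cvtColor(im,cv2.COLOR_BGR2HSV)
g=cv2.inRange(hsv,(38,120,90),(60,255,255))
n,lab,st,ce=cv2.connectedComponentsWithStats(g)
P={}
for i in range(1,n):
    if st[i,4]<8: continue
    x,y=ce[i]
    if not(270<x<430 and 180<y<250): continue
    z=106 if x>370 else 8
    ys,xs=np.nonzero(lab==i); 
    w=np.array([onz("top",(a,b),z)[:2] for a,b in zip(xs,ys)]); m=w.mean(0); ev,V=np.linalg.eigh(np.cov(w.T))
    print(st[i],ce[i].round(1),m.round(1),"len",np.sqrt(12*ev).round(1),"ang",np.degrees(np.arctan2(V[1,1],V[0,1])).round(1))
w=cv2.inRange(hsv,(0,0,150),(180,60,255))
for name,uv in dict(whiteUL=(270+109/4,140+253/4),whiteLR=(270+218/4,140+371/4)).items(): print(name,onz("top",uv,8)[:2].round(1))
print("disc",onz("top",(270+163/4,140+312/4),8).round(1)," brasstop",onz("top",(270+168/4,140+308/4),86).round(1)," captop",onz("top",(270+505/4,140+341/4),74).round(1))
for nm,uv in dict(brown=(379.5+1,172.5),black=(385+1.5,275)).items(): print(nm,onz("top",uv,74).round(1))
# scene bar
sc=cv2.imread("pics/scene0.png"); 
for p in [(0,0)]: pass
print(R.from_euler('xyz',env.state()['ee_rot'],degrees=True).as_matrix().round(3))
```

```text
[315 196   6   8  33] [317.4 199.6] [546.2 -20.8] len [10.3 21. ] ang 159.2
[389 218  21  14  94] [398.6 224.5] [ 484.  -207.9] len [ 9.8 53.1] ang 121.3
[300 232   7   9  33] [302.9 236.2] [452.2  14.7] len [10.3 21.5] ang 155.2
whiteUL [535.8  30.6]
whiteLR [462.  -40.2]
disc [498.8  -4.5   8. ]  brasstop [498.4  -4.3  86. ]  captop [ 482.9 -209.    74. ]
brown [ 610.7 -170.    74. ]
black [ 363.  -186.2   74. ]
[[-0.955  0.     0.295]
 [-0.295 -0.    -0.955]
 [ 0.    -1.     0.   ]]
```

```bash
python3 -m handwheel '[[0.5,[-35,0,-20.4],[0,0,0]],[0.5,[-35,0,-20.4],[0,0,0]],[0.5,[-35,0,-20.4],[0,0,0]],[0.5,[-35,0,-20.4],[0,0,0]],[0.5,[-35,0,-20.4],[0,0,0]],[0.5,[-35,0,-20.4],[0,0,0]],[0.5,[-35,0,-20.4],[0,0,0]],[0.5,[-35,0,-20.4],[0,0,0]],[0.5,[-35,0,-20.4],[0,0,0]],[0.5,[-35,0,-20.4],[0,0,0]]]'
python3 -m handwheel '[[0.5,[-25.2,0,-14.5],[0,0,0]],[0.5,[-25.2,0,-14.5],[0,0,0]],[0.5,[0,0,0],[0,-7,0]],[0.5,[0,0,0],[0,-7,0]],[0.5,[0,0,0],[0,-7,0]],[0.5,[0,0,0],[0,-7,0]],[0.5,[0,0,0],[0,-7,0]],[0.5,[0,0,0],[0,-7,0]],[0.5,[0,0,0],[0,-7,0]],[0.5,[0,0,0],[0,-7,0]]]'
python3 -m handwheel '[[0.5,[0,0,0],[0,-7,0]],[0.5,[0,0,0],[0,-7,0]],[0.5,[0,0,0],[0,-7,0]],[0.5,[0,0,0],[0,-7,0]],[0.5,[0,0,0],[0,-7,0]],[0.5,[0,0,0],[0,-7,0]],[0.5,[0,0,0],[0,-6,0]],[0.5,[0,0,0],[0,0,0]],[0.5,[0,0,0],[0,0,0]],[0.5,[0,0,0],[0,0,0]]]'
python3 - <<'E'
from h import *
s=env.state(); im=env.grab_frame("wrist")[:,:,::-1]; cv2.imwrite("pics/w1.png",im)
T=tool(s); print(s['ee_pos'].round(1),s['ee_rot'].round(1),s['qpos'].round(1),s['time_s'],s['gripper_width'])
print("jaw",np.degrees(np.arctan2(T[1,2],T[0,2])))
hsv=cv2.cvtColor(im,cv2.COLOR_BGR2HSV)
g=cv2.inRange(hsv,(38,120,60),(65,255,255))
n,lab,st,ce=cv2.connectedComponentsWithStats(g)
for i in range(1,n):
    if st[i,4]>30: print(st[i],ce[i].round(1))
print("expect", proj("wrist",[484,-208,106],s))
E
```

```text
time_s: 1.53
ee_pos: [445.0, -249.4, 214.2]
ee_rot: [-90.0, 0.0, -162.8]
force: [-0.1, -0.6, -0.8]
gripper_width: 45.8
time_s: 2.37
ee_pos: [483.6, -208.5, 214.0]
ee_rot: [-90.0, -0.0, -106.5]
force: [0.4, 0.7, 0.3]
gripper_width: 45.4
time_s: 3.2
ee_pos: [483.5, -208.5, 214.0]
ee_rot: [-90.0, -0.0, -59.0]
force: [0.5, 0.5, 0.3]
gripper_width: 45.6
[ 483.5 -208.5  214. ] [-90.  -0. -59.] [-24.6  13.9  95.9  -0.   70.2 -55.6] 3.2 45.60647822886862
jaw 31.047717044055716
[359   0  14  11  99] [365.8   3.5]
[403  67  17  21 190] [411.4  76.8]
[278 175  10  57 560] [282.5 203. ]
expect [282.40189224 207.13104654]
```

View pics/w1.png

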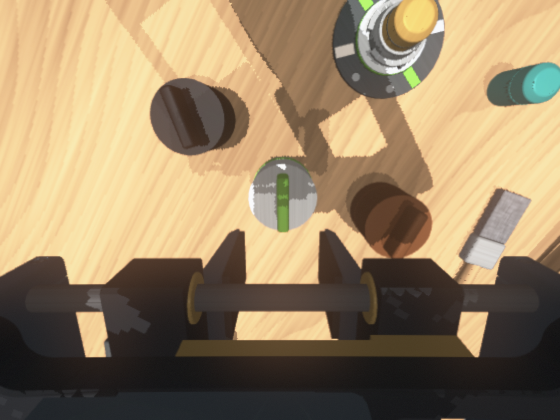

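```bash
python3 - <<'E'
from h import *
s=env.state(); im=cv2.imread("pics/w1.png"); hsv=cv2.cvtColor(im,cv2.COLOR_BGR2HSV)
g=cv2.inRange(hsv,(38,120,60),(65,255,255)); n,lab,st,ce=cv2.connectedComponentsWithStats(g)
for i in range(1,n):
    if st[i,4]<30: continue
    z=106 if st[i,1]>150 else 8
    ys,xs=np.nonzero(lab==i)
    w=np.array([onz("wrist",(a,b),z,s)[:2] for a,b in zip(xs,ys)]); m=w.mean(0); ev,V=np.linalg.eigh(np.cov(w.T))
    a=V[:,1]; t=(w-m)@a
    print(m.round(1),(m+a*(t.max()+t.min())/2).round(1),"len",np.sqrt(12*ev).round(1),np.ptp(t).round(1),"ang",np.degrees(np.arctan2(a[1],a[0])).round(1))
# image col of bar along rows
for r in range(178,232,8):
    xs=np.nonzero(lab[r,270:300]==3)[0]; print(r,xs.min()+270,xs.max()+270, im[r,282])
for uv in [(345,50),(437,27)]: print(onz("wrist",uv,8,s).round(1))
E
python3 - <<'E'
import cv2
im=cv2.imread("pics/w1.png"); cv2.imwrite("pics/w1c.png",cv2.resize(im[0:250,230:450],None,fx=2.4,fy=2.4,interpolation=cv2.INTER_CUBIC))
E
```

```text
[457.2  13.1] [456.7  12.9] len [ 8.4 12.8] 14.8 ang -154.7
[545.8 -19.2] [545.9 -19.2] len [11.2 21. ] 20.9 ang 159.8
[ 482.1 -204.6] [ 482.3 -205. ] len [ 9.6 56.7] 56.6 ang 121.2Traceback (most recent call last):
  File "<stdin>", line 13, in <module>
    return umr_minimum(a, axis, None, out, keepdims, initial, where)
ValueError: zero-size array to reduction operation minimum which has no identity
```

View pics/w1c.png

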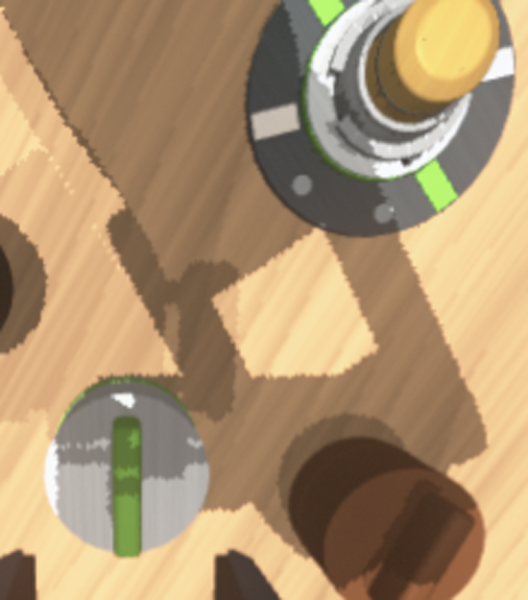

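```bash
python3 -m handwheel '[[0.5,[-2,25,0.8],[0,0,0]],[0.5,[0,25,0],[0,0,0]],[0.5,[0,25,0],[0,0,0]],[0.5,[0,25,0],[0,0,0]],[0.5,[0,20,0],[0,0,0]],[0.5,[0,15,0],[0,0,0]],[0.5,[0,0,0],[0,0,0]],[0,[0,0,0],[0,0,0]],[0,[0,0,0],[0,0,0]],[0,[0,0,0],[0,0,0]]]' 40
python3 -m handwheel '[[0,[0,0,0],[0,0,0]],[0,[0,0,0],[0,0,0]],[0,[0,0,0],[0,0,0]],[0,[0,0,0],[0,0,0]],[0,[0,-5,0],[0,0,0]],[0,[0,-10,0],[0,0,0]],[0,[0,-15,0],[0,0,0]],[0,[0,-20,0],[0,0,0]],[0,[0,-20,0],[0,0,0]],[0,[0,-20,0],[0,0,0]]]'
```

```text
time_s: 4.08
ee_pos: [484.2, -206.8, 80.3]
ee_rot: [-89.9, -0.1, -58.8]
force: [-0.2, -0.1, 0.2]
gripper_width: 28.7
time_s: 4.92
ee_pos: [482.8, -206.2, 170.2]
ee_rot: [-90.0, 0.0, -58.8]
force: [0.6, 0.9, -3.2]
gripper_width: 11.7
```

```bash
python3 -m handwheel '[[0,[0,-25,0],[0,0,0]],[0,[-13.8,0,9.9],[0,0,0]],[0,[-27.5,0,19.8],[0,0,0]],[0,[-27.5,0,19.8],[0,0,0]],[0,[-27.5,0,19.8],[0,0,0]],[0,[-27.5,0,19.8],[0,0,0]],[0,[-27.5,0,19.8],[0,0,0]],[0,[-13.8,0,9.9],[0,0,0]],[0,[0,0,0],[0,7,0]],[0,[0,0,0],[0,7,0]]]'
python3 -m handwheel '[[0,[0,0,0],[0,7,0]],[0,[0,0,0],[0,7,0]],[0,[0,0,0],[0,7,0]],[0,[0,0,0],[0,7,0]],[0,[0,0,0],[0,7,0]],[0,[0,0,0],[0,7,0]],[0,[0,0,0],[0,7,0]],[0,[0,0,0],[0,7,0]],[0,[0,0,0],[0,7,0]],[0,[0,0,0],[0,0,0]]]'
python3 - <<'E'
from h import *
s=env.state(); 
for n in("wrist","top","scene"):
    im=env.grab_frame(n)[:,:,::-1]; cv2.imwrite(f"pics/{n}2.png",im)
T=tool(s); print(s['ee_pos'].round(1),s['ee_rot'].round(1),s['qpos'].round(1),s['time_s'],s['gripper_width'],s['force'])
print("jaw",np.degrees(np.arctan2(T[1,2],T[0,2])))
a=cv2.imread("pics/wrist2.png"); b=cv2.imread("pics/scene2.png")
cv2.imwrite("pics/sc2c.png",cv2.resize(b[90:270,170:370],None,fx=3,fy=3,interpolation=cv2.INTER_CUBIC))
b=cv2.imread("pics/top2.png")
cv2.imwrite("pics/t2c.png",cv2.resize(b[140:300,220:400],None,fx=3,fy=3,interpolation=cv2.INTER_CUBIC))
E
```

```text
time_s: 5.75
ee_pos: [499.1, -2.2, 194.3]
ee_rot: [-90.0, -0.0, -73.0]
force: [-0.4, 0.3, -2.6]
gripper_width: 11.9
time_s: 6.58
ee_pos: [499.1, -3.6, 194.3]
ee_rot: [-90.0, -0.0, -135.9]
force: [-0.2, 0.5, -1.8]
gripper_width: 11.9
[499.1  -3.6 194.3] [ -90.    -0.  -135.9] [ -1.7  12.3 101.   -0.   66.6  44.2] 6.5833 11.897673108759331 [-0.20811378  0.49464023 -1.76593691]
jaw -45.93467552756257
```

View pics/wrist2.png

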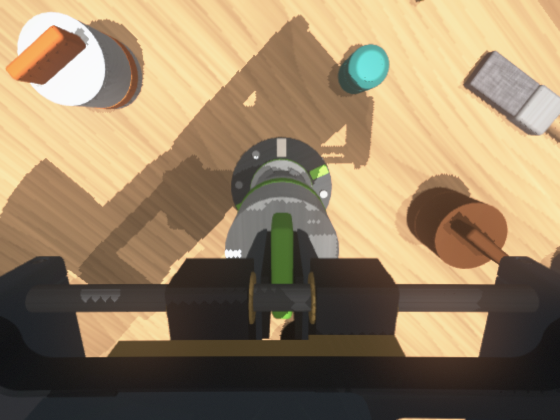

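View pics/sc2c.png

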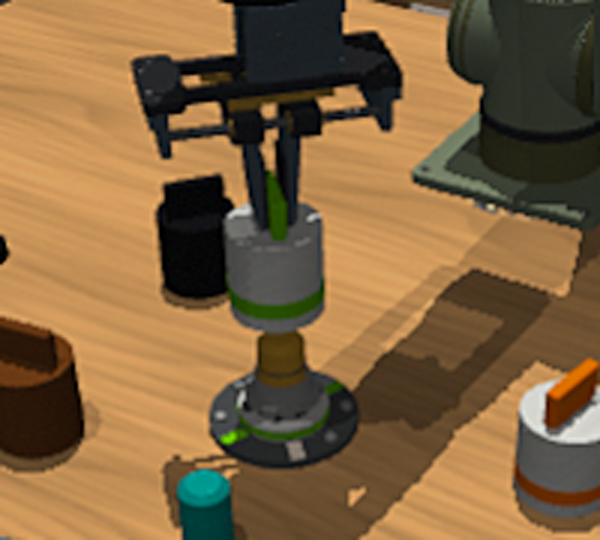

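View pics/t2c.png

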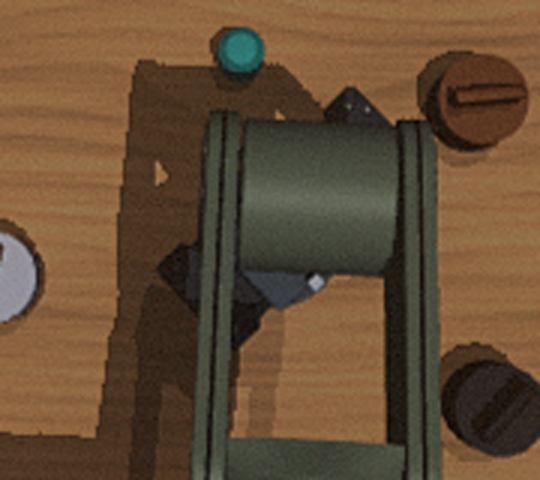

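Run:
```python
from h import *
s=env.state(); T=tool(s); im=cv2.imread("pics/wrist2.png"); hsv=cv2.cvtColor(im,cv2.COLOR_BGR2HSV)
zc=s['ee_pos'][2]-80.3
for uv in[(283,213)]:
    p=onz("wrist",uv,zc+106,s); print("bar end in tool",(T[:3,:3].T@(p-T[:3,3])).round(1))
w=onz("wrist",(281.5,147),8,s); print("white",w.round(1))
u=np.array([np.cos(np.radians(44)),np.sin(np.radians(44))]); 
print("centre from white(r51)",(w[:2]-51*u).round(1),(w[:2]+51*u).round(1))
# scene: brass & cap outlines per-row midpoints
sc=cv2.imread("pics/scene2.png"); h=cv2.cvtColor(sc,cv2.COLOR_BGR2HSV)
ax=lambda x,y,z: proj("scene",[x,y,z]).round(1)
print("axis at z 70,86 / cap rim, top",ax(499.1,-3.6,70),ax(499.1,-3.6,86),ax(499.1,-3.6,zc),ax(499.1,-3.6,zc+74))
for r in (203,206,209,212):
    print(r,[(c,h[r,c].tolist()) for c in range(252,276,1)][:0], [c for c in range(240,290) if 12<h[r,c,0]<26 and h[r,c,1]>170 and h[r,c,2]<160])
for r in (165,170,175,180):
    print(r,[c for c in range(235,285) if h[r,c,1]<60][::1][:1],[c for c in range(235,285) if h[r,c,1]<60][-1:])
for n in("scene",):
  for l in("cap_green","inner","base"):
    for q in env.masks_of(n,l)[:4]: print(l,round(q['p'],2),q['location'])
```

```text
bar end in tool [-35.1 -25.7   0.4]
white [535.5  32.6   8. ]
centre from white(r51) [498.8  -2.8] [572.1  68. ]
axis at z 70,86 / cap rim, top [263.8 206.7] [263.5 201.3] [263.  191.6] [261.7 164.4]
203 [] [256, 257, 258, 259, 260, 261, 262, 263, 264, 265, 266, 267, 268, 269, 270]
206 [] [256, 257, 258, 259, 260, 261, 262, 263, 264, 265, 266, 267, 268, 269, 270]
209 [] [256, 257, 258, 259, 260, 261, 262, 263, 264, 265, 266, 267, 268, 269, 270]
212 [] [257, 258, 259, 260, 261, 262, 263, 264, 265, 266, 267, 268, 269]
165 [235] [276]
170 [236] [276]
175 [235] [276]
180 [236] [276]
cap_green 0.76 [258.4, 181.3]
cap_green 0.74 [234.3, 169.0]
inner 0.69 [238.6, 262.1]
inner 0.68 [265.4, 208.2]
base 0.96 [266.6, 232.3]
```

Run:
```python
from h import *
from scipy.optimize import least_squares
def box(c,ang,zc):
    a=np.radians(ang);u=np.array([np.cos(a),np.sin(a)]);v=np.array([-u[1],u[0]])
    return [np.r_[np.array(c)+sx*28*u+sy*6*v,zc+z] for sx in(-1,1) for sy in(-1,1) for z in(74,106)]
# w1: state reconstruct
s1=dict(ee_pos=np.array([483.5,-208.5,214.0]),ee_rot=np.array([-90,0,-59.]))
for c in[(484,-208),(483.2,-206.4),(482.3,-205),(485,-210),(486,-212)]:
    P=np.array([proj("wrist",p,s1) for p in box(c,121.2,0)]); Q=np.array([proj("top",p) for p in box(c,121.2,0)]); S=np.array([proj("scene",p) for p in box(c,121.2,0)])
    print(c,"w1 rows",P[:,1].min().round(1),P[:,1].max().round(1),"cols",P[:,0].min().round(1),P[:,0].max().round(1),"| top box",Q.min(0).round(1),Q.max(0).round(1),"| scene",S.min(0).round(1),S.max(0).round(1))
print("obs w1 rows 175..232 cols 278..288; top 389..410,218..232")
sc=cv2.cvtColor(cv2.imread("pics/scene0.png"),cv2.COLOR_BGR2HSV); g=cv2.inRange(sc,(38,120,60),(65,255,255))
n,l,st,ce=cv2.connectedComponentsWithStats(g)
for i in range(1,n):
    if 180<ce[i][0]<220: print("scene",st[i],ce[i].round(1))
# skirt rim in scene & w1 : expected circle for centre
s2=env.state();T=tool(s2);zc=s2['ee_pos'][2]-80.3
for dx in(-6,-4,-2,0,2,4):
    c=(T[:3,3]+T[:3,0]*dx)[:2]
    P=np.array([proj("wrist",p,s2) for p in box(c,44.07,zc)])
    th=np.radians(np.arange(0,360,5));C=np.array([proj("wrist",[c[0]+37*np.cos(t),c[1]+37*np.sin(t),zc+74],s2) for t in th]);D=np.array([proj("scene",[c[0]+37*np.cos(t),c[1]+37*np.sin(t),zc+40],None) for t in th])
    E=np.array([proj("wrist",[c[0]+37*np.cos(t),c[1]+37*np.sin(t),zc],s2) for t in th])
    print(dx,"w2 bar toprow",P[:,1].min().round(1),"captop circle row",C[:,1].min().round(1),"rim row",E[:,1].min().round(1),"cols",C[:,0].min().round(1),C[:,0].max().round(1),"scene cols",D[:,0].min().round(1),D[:,0].max().round(1))
im=cv2.imread("pics/wrist2.png"); cv2.imwrite("pics/w2c.png",cv2.resize(im[130:330,200:360],None,fx=3,fy=3,interpolation=cv2.INTER_CUBIC))
```

```text
(484, -208) w1 rows 172.9 233.6 cols 276.3 288.9 | top box [384.6 216.4] [410.1 232.8] | scene [187.7 167.2] [211.6 180.6]
(483.2, -206.4) w1 rows 171.2 231.9 cols 276.5 289.1 | top box [384.  216.7] [409.4 233.1] | scene [188.4 167.2] [212.3 180.6]
(482.3, -205) w1 rows 169.6 230.4 cols 276.4 289.1 | top box [383.4 217. ] [408.8 233.4] | scene [189.  167.2] [212.9 180.6]
(485, -210) w1 rows 175.0 235.7 cols 276.2 288.7 | top box [385.4 215.9] [411.  232.4] | scene [186.8 167.2] [210.8 180.6]
(486, -212) w1 rows 177.1 237.7 cols 276.0 288.5 | top box [386.3 215.5] [411.8 232. ] | scene [185.9 167.2] [209.9 180.6]
obs w1 rows 175..232 cols 278..288; top 389..410,218..232
scene [188 168  23  12 236] [199.1 173.6]
scene [190 195  27  12  91] [203.6 203.2]
-6 w2 bar toprow 199.4 captop circle row 185.1 rim row 167.2 cols 224.5 339.6 scene cols 246.5 279.1
-4 w2 bar toprow 202.5 captop circle row 188.3 rim row 169.5 cols 224.7 339.5 scene cols 246.3 278.9
-2 w2 bar toprow 205.6 captop circle row 191.5 rim row 171.9 cols 224.8 339.3 scene cols 246.2 278.7
0 w2 bar toprow 208.7 captop circle row 194.7 rim row 174.2 cols 225.0 339.1 scene cols 246.0 278.5
2 w2 bar toprow 211.8 captop circle row 197.8 rim row 176.5 cols 225.2 339.0 scene cols 245.9 278.3
4 w2 bar toprow 214.8 captop circle row 201.0 rim row 178.8 cols 225.3 338.8 scene cols 245.7 278.1
```

View pics/w2c.png

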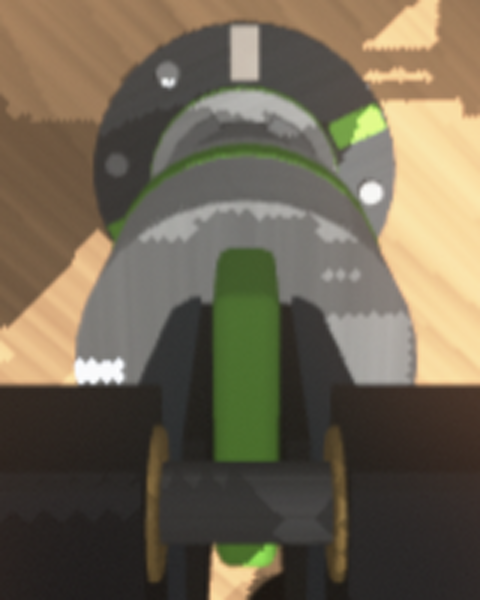

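```bash
python3 -m handwheel '[[0,[-2.1,0,0],[0,0,0]],[0,[0,10,0],[0,0,0]],[0,[0,10,0],[0,0,0]],[0,[0,12,0],[0,0,0]],[0,[0,12,0],[0,0,0]],[0,[0,12,0],[0,0,0]],[0,[0,10,0],[0,0,0]],[0,[0,6,0],[0,0,0]],[0,[0,2,0],[0,0,0]],[0,[0,0,0],[0,0,0]]]'
python3 - <<'E'
from h import *
s=env.state(); print(s['ee_pos'].round(1),s['force'].round(1))
for n in("wrist","scene"):
    im=env.grab_frame(n)[:,:,::-1]; cv2.imwrite(f"pics/{n}3.png",im)
a=cv2.imread("pics/wrist3.png")[120:320,200:360];b=cv2.imread("pics/scene3.png")[140:260,220:320]
cv2.imwrite("pics/c3.png",np.hstack([cv2.resize(a,(384,480)),cv2.resize(b,(400,480),interpolation=cv2.INTER_CUBIC)]))
E
```

```text
time_s: 7.72
ee_pos: [500.6, -2.2, 119.3]
ee_rot: [-90.0, -0.1, -135.8]
force: [-0.4, 0.9, -2.3]
gripper_width: 11.1
[500.6  -2.2 119.3] [-0.4  0.9 -2.3]
```

View pics/c3.png

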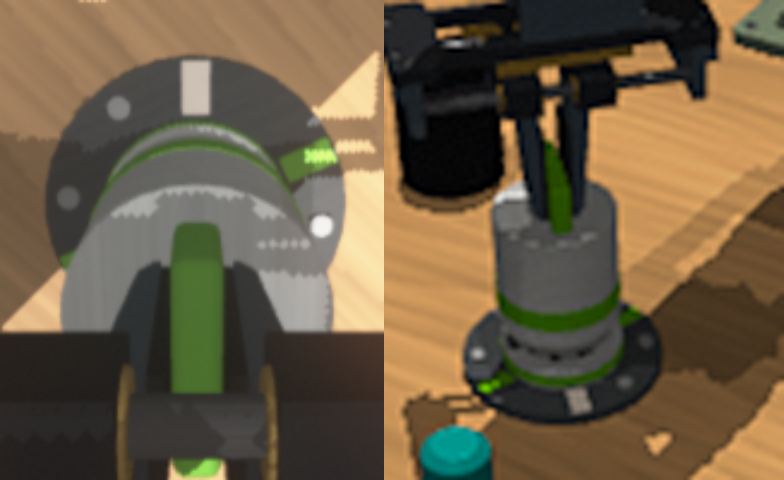

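```bash
python3 -m handwheel '[[0,[0,3,0],[0,0,0]],[0,[0,3,0],[0,0,0]],[0,[0,3,0],[0,0,0]],[0,[0,2,0],[0,0,0]],[0,[0,2,0],[0,0,0]],[0,[0,1.5,0],[0,0,0]],[0,[0,1,0],[0,0,0]],[0,[0,0,0],[0,0,0]],[0,[0,0,0],[0,0,0]],[0,[0,0,0],[0,0,0]]]'
```

```text
time_s: 8.65
ee_pos: [500.5, -1.8, 104.2]
ee_rot: [-90.1, -0.0, -135.8]
force: [-1.5, 2.5, -0.3]
gripper_width: 11.6
```

```bash
python3 -m handwheel '[[0,[0,1,0],[0,0,0]],[0,[0,1,0],[0,0,0]],[0,[0,1,0],[0,0,0]],[0,[0,0.7,0],[0,0,0]],[0,[0,0.5,0],[0,0,0]],[0,[0,0.3,0],[0,0,0]],[0,[0,0.3,0],[0,0,0]],[0,[0,0,0],[0,0,0]],[0,[0,0,0],[0,0,0]],[0,[0,0,0],[0,0,0]]]'; python3 -c "
from h import *
s=env.state();print(s['ee_pos'],s['force'],s['torque'])"
```

```text
time_s: 9.48
ee_pos: [500.7, -1.9, 100.4]
ee_rot: [-90.0, 0.0, -135.8]
force: [-3.2, 3.3, 7.6]
gripper_width: 11.6
[500.71229817  -1.85909019 100.38445227] [-3.23591428  3.2838348   7.60682646] [ 0.8742716   0.93808936 -0.01767896]
```

```bash
python3 -m handwheel '[[0,[0,0,0.1],[0,2,0]],[0,[0,0,0.1],[0,4,0]],[0,[0,0,0.17],[0,5,0]],[0,[0,0,0.17],[0,5,0]],[0,[0,0,0.17],[0,5,0]],[0,[0,0,0.17],[0,5,0]],[0,[0,0,0.17],[0,5,0]],[0,[0,0,0.17],[0,5,0]],[0,[0,0,0.17],[0,5,0]],[0,[0,0,0.17],[0,5,0]]]' 50
python3 - <<'E'
from h import *
s=env.state();print(s['ee_pos'],s['force'],s['torque'],s['ee_rot'][2])
im=env.grab_frame("wrist")[:,:,::-1]; cv2.imwrite("pics/w4.png",im)
E
```

```text
time_s: 10.32
ee_pos: [500.0, -3.4, 99.8]
ee_rot: [-90.0, -0.2, 178.0]
force: [-5.1, 3.8, 6.7]
gripper_width: 11.8
[500.01934283  -3.44629928  99.7856    ] [-5.09580369  3.78760931  6.68444531] [0.83610379 1.3261528  0.40947865] 178.01850158658672
```

View pics/w4.png

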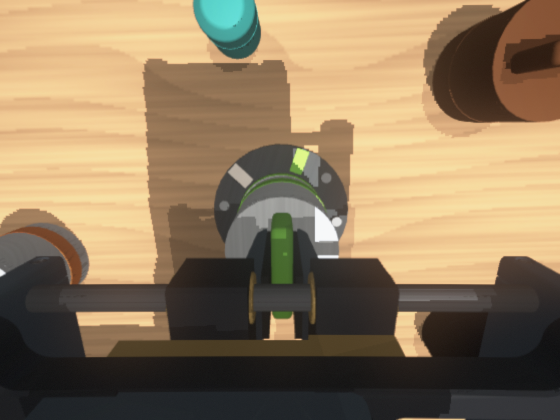

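```bash
python3 -m handwheel '[[0,[0,0,0.13],[0,4,0]],[0,[0,0,0.13],[0,4,0]],[0,[0,0,0.13],[0,4,0]],[0,[0,0,0.1],[0,3,0]],[0,[0,0,0.06],[0,2,0]],[0,[0,0,0.05],[0,1.5,0]],[0,[0,0,0],[0,1,0]],[0,[0,0,0],[0,0,0]],[0,[0,0,0],[0,0,0]],[0,[0,0,0],[0,0,0]]]'
python3 - <<'E'
from h import *
s=env.state();print(s['ee_pos'],s['force'],s['torque'],s['ee_rot'][2])
E
```

```text
time_s: 11.2
ee_pos: [500.3, -3.2, 99.8]
ee_rot: [-90.0, -0.1, 158.6]
force: [-5.5, 5.2, 6.0]
gripper_width: 11.8
[500.31650809  -3.24130308  99.81133409] [-5.51186052  5.19616907  6.03323113] [ 1.27516093  1.05137421 -0.02202771] 158.64698879889207
```

```bash
python3 -m handwheel '[[0,[0,0,0],[0,1,0]],[0,[0,0,0],[0,0.7,0]],[0,[0,0,0],[0,0.7,0]],[0,[0,0,0],[0,0.6,0]],[0,[0,0,0],[0,0,0]],[0,[0,0,0],[0,0,0]],[0,[0,0,0],[0,0,0]],[0,[0,0,0],[0,0,0]],[0,[0,0,0],[0,0,0]],[0,[0,0,0],[0,0,0]]]'
python3 - <<'E'
from h import *
s=env.state();print(s['ee_pos'],s['force'],s['torque'],s['ee_rot'][2])
im=env.grab_frame("wrist")[:,:,::-1]; cv2.imwrite("pics/w5.png",im); cv2.imwrite("pics/w5c.png",cv2.resize(im[120:330,190:370],None,fx=2.8,fy=2.8,interpolation=cv2.INTER_CUBIC))
E
```

```text
time_s: 12.03
ee_pos: [500.4, -3.4, 99.8]
ee_rot: [-90.0, -0.1, 156.0]
force: [-4.0, 6.8, 5.7]
gripper_width: 12.0
[500.38364757  -3.41325045  99.84117175] [-3.97927813  6.78232869  5.65851461] [1.32673598 0.91585767 1.4631365 ] 155.97056817294174
```

View pics/w5c.png

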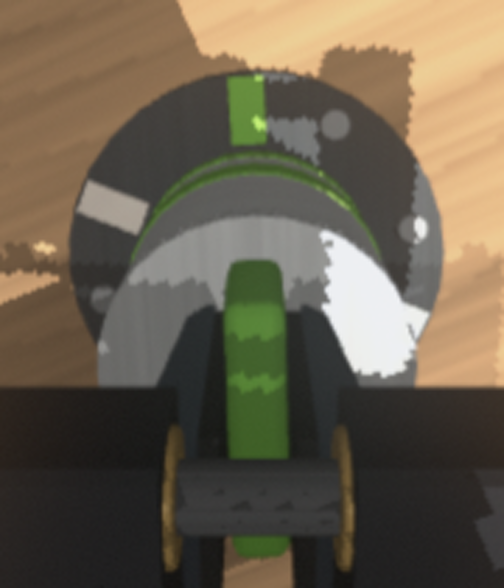

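```bash
python3 -m handwheel '[[0,[0,0,0],[0,0.8,0]],[0,[0,0,0],[0,0.7,0]],[0,[0,0,0],[0,0,0]],[0,[0,0,0],[0,0,0]],[0,[0,0,0],[0,0,0]],[0,[0,0,0],[0,0,0]],[0,[0,0,0],[0,0,0]],[0,[0,0,0],[0,0,0]],[0,[0,0,0],[0,0,0]],[0,[0,0,0],[0,0,0]]]'
python3 - <<'E'
from h import *
s=env.state();print(s['ee_pos'],s['force'],s['torque'],s['ee_rot'][2])
E
```

```text
time_s: 12.92
ee_pos: [500.4, -3.5, 99.8]
ee_rot: [-89.9, -0.1, 154.5]
force: [-4.8, 6.6, 4.9]
gripper_width: 12.9
[500.38779005  -3.45600778  99.84035945] [-4.80651208  6.63038233  4.8873064 ] [1.30868465 0.96920815 1.70312091] 154.53055402060994
```

Torque climbs to 1.7 N m and the jaws are starting to skew on the bar, so the stop is met. Now I release and back off straight up.

```bash
python3 -m handwheel '[[0.3,[0,0,0],[0,0,0]],[0.3,[0,0,0],[0,0,0]],[0.3,[0,0,0],[0,0,0]],[0.4,[0,0,0],[0,0,0]],[0.4,[0,0,0],[0,0,0]],[0.4,[0,-5,0],[0,0,0]],[0.4,[0,-15,0],[0,0,0]],[0.4,[0,-25,0],[0,0,0]],[0.4,[0,-30,0],[0,0,0]],[0.4,[0,-30,0],[0,0,0]]]'
python3 -m handwheel '[[0.4,[0,-25,0],[0,0,0]],[0.4,[35,0,0],[0,0,0]],[0.4,[35,0,0],[0,0,0]],[0.4,[35,0,0],[0,0,0]],[0.4,[35,0,0],[0,0,0]],[0.4,[20,0,0],[0,0,0]],[0.4,[0,0,0],[0,0,0]],[0.4,[0,0,0],[0,0,0]],[0.4,[0,0,0],[0,0,0]],[0.4,[0,0,0],[0,0,0]]]'
python3 - <<'E'
from h import *
s=env.state();print(s['ee_pos'],s['force'],s['ee_rot'][2])
I={}
for n in("wrist","scene","top"):
    im=env.grab_frame(n)[:,:,::-1]; cv2.imwrite(f"pics/{n}6.png",im); I[n]=im
cv2.imwrite("pics/c6.png",np.hstack([cv2.resize(I['scene'][120:270,200:320],(384,480),interpolation=cv2.INTER_CUBIC),cv2.resize(I['top'][150:290,250:360],(377,480),interpolation=cv2.INTER_CUBIC)]))
E
```

```text
time_s: 13.75
ee_pos: [501.0, -4.3, 205.8]
ee_rot: [-90.0, -0.0, 154.2]
force: [1.5, 0.2, 0.4]
gripper_width: 36.4
time_s: 14.58
ee_pos: [358.6, 65.2, 229.8]
ee_rot: [-90.0, 0.0, 154.1]
force: [0.1, 0.2, 0.3]
gripper_width: 36.7
[358.60087485  65.22931981 229.81099902] [0.12915859 0.1775869  0.2858162 ] 154.13499398903917
```

View pics/c6.png

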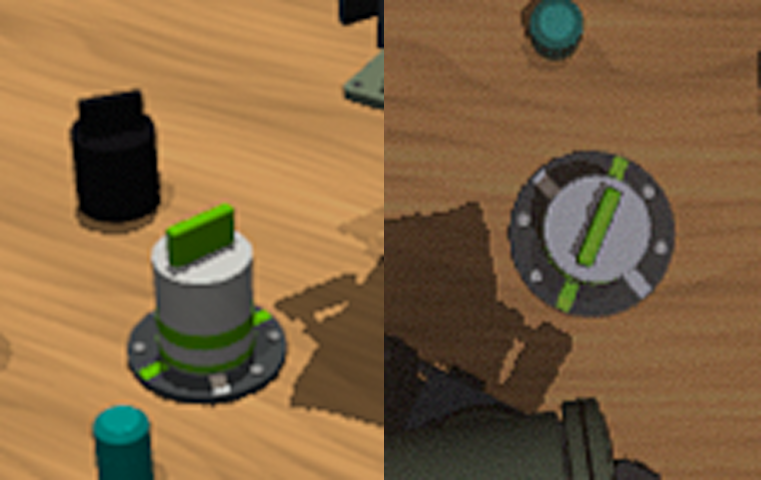

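View pics/wrist6.png

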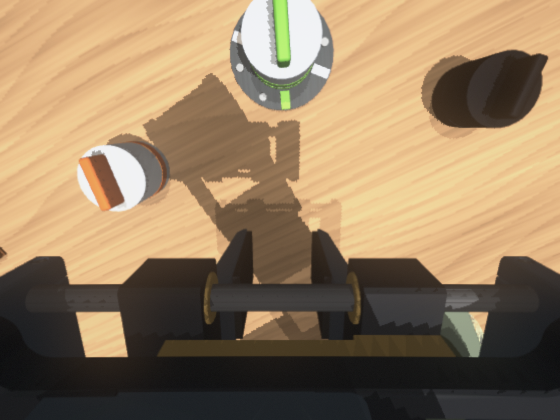

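Run:
```python
from h import *
im=cv2.imread("pics/top6.png"); hsv=cv2.cvtColor(im,cv2.COLOR_BGR2HSV)
g=cv2.inRange(hsv,(38,120,90),(60,255,255)); n,lab,st,ce=cv2.connectedComponentsWithStats(g); M=[]
for i in range(1,n):
    x,y=ce[i]
    if st[i,4]<8 or not(270<x<350 and 180<y<250): continue
    z=126 if st[i,4]>60 else 8
    ys,xs=np.nonzero(lab==i); w=np.array([onz("top",(a,b),z)[:2] for a,b in zip(xs,ys)]); m=w.mean(0); ev,V=np.linalg.eigh(np.cov(w.T))
    print(st[i,4],m.round(1),np.sqrt(12*ev).round(1),np.degrees(np.arctan2(V[1,1],V[0,1])).round(1)%180)
    if z==8:M.append(m)
d=M[0]-M[1]; print("marks ang",np.degrees(np.arctan2(d[1],d[0]))%180)
sc=cv2.imread("pics/scene6.png"); h=cv2.cvtColor(sc,cv2.COLOR_BGR2HSV); g=cv2.inRange(h,(38,120,60),(65,255,255)); n,l,st,ce=cv2.connectedComponentsWithStats(g)
for i in range(1,n):
    if st[i,4]>60 and 230<ce[i][0]<300: print("scene",st[i],ce[i].round(1))
for zc in(20,26):
  a=np.radians(159);u=np.array([np.cos(a),np.sin(a)]);v=np.array([-u[1],u[0]])
  P=np.array([proj("scene",np.r_[np.array([499.2,-3.2])+sx*28*u+sy*6*v,zc+z]) for sx in(-1,1) for sy in(-1,1) for z in(74,106)]); print(zc,P.min(0).round(1),P.max(0).round(1))
```

```text
22 [549.  -22.2] [ 9.8 15. ] 166.6
99 [499.6  -3.4] [ 9.9 53.9] 158.4
38 [453.2  14.5] [11.2 23.6] 160.5
marks ang 159.0248484796817
scene [252 184  21  19 243] [262.2 193. ]
scene [249 219  29  10 116] [263.2 225. ]
scene [243 228  36  11  92] [258.  234.1]
20 [251.6 182. ] [274.5 204.2]
26 [251.4 179.9] [274.4 202.1]
```

```bash
python3 -c "
from workcell import env
print(env.job_done(), env.state()['time_s'])"
```

```text
the job is handed in; nothing more can be done
the job is handed in; nothing more can be done
```

The canister is closed and the job was handed in at about 14.7 s of the 40 s allowed. I picked up the cap with the light-green grip and green band and lowered it over the brass canister with the grip on the white marks. I then turned it clockwise to its stop, let go and moved the arm clear.

- **Seating:** the cap's rim came down to about 20 mm above the bench, with about 8 N of upward contact force. Seen afterwards from the scene camera, its height also fits a fully seated cap.
- **Stop:** after about 67° of tool turn the twisting moment jumped to 1.5 N m. It rose to 1.7 N m as I pushed another 1.5°, and the fingers then began to skew on the bar, so that last bit was the grip twisting rather than the cap.
- **Direction:** after release the grip lies at 158.4° and the green marks at 159.0°, with its centre within 1 mm of the chuck axis.
- **Grasp:** the first wrist estimate of the cap's position was about 3.5 mm off along the bar compared with the top camera. I traced this to the bar's end face showing in the picture and shifted the arm 2 mm before lowering.
- **Not checked directly:** the brass canister can't be seen inside the closed cap, so its upright position is inferred from the cap seating without any snag. The orange cap still stood in place in the last wrist view. I did not measure the blue-banded canister again, but the arm never went near it.

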